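# Put the hand timers back in their charging cradles

### The arm

A 7-joint arm with a two-finger parallel gripper is mounted at the origin on the work surface. World frame = base frame: x ahead of the robot, y to its left, z up, the work surface at z = 0. Lengths are in mm, angles in rad, forces in N, time in s.
With the tool pointing down it reaches from about 400 to 875 mm from the base axis. Payload 6.5 kg.
Tool frame: the origin (TCP) lies at the centre of the arm's flange, where the gripper is bolted on; the fingertips stand 166 mm ahead of it and the grasp point (between the pads) lies ctrl.tcp_to_grasp ahead of it (ctrl.tcp_to_grasp is the distance from the TCP to the grasp point, in mm); z points along the fingers, y is the line along which they close (so a half turn about z gives the same grasp; the last joint's range is limited). The gripper opens to 88 mm and grips with 3 to 60 N. Pads are 18 mm wide; open, the fingers measure 123 mm over their backs; the gripper's body (75 mm by 187 mm) begins 45 mm behind the grasp point.
Start: joints at [-1.33, 0.536, -0.004, 1.538, 0.003, 1.067, -0.071], TCP at [196.297, 619.643, 404.716] pointing down, gripper open.
Joint ranges: [-2.7, 2.7], [-0.37, 2.16], [-1.27, 1.26], [0.24, 2.4], [-1.31, 4.45], [0.19, 1.91], [-2.76, 2.76]. Speed limits (rad/s): [2.39, 2.39, 3.14, 3.14, 3.14, 3.14, 3.14].

### API

Orientations are given as a unit quaternion [w, x, y, z].
In Python, from workcell import ctrl, imaging gives the robot as it stands. The module is installed in compiled form; this text tells all that it offers.
- The arm moves only by the shell command python3 -m crank 'ROWS' [OPENING] [FORCE]. ROWS is JSON, a list of rows, each an object of numbers: "tx", "ty", "tz": the shift along the tool's x, y, z in cm; "yaw": the turn about the tool's z in degrees. A call has 1 to 8 rows; each row is the pose to reach, as a shift and turn from the pose commanded when the call began, along the tool's axes at that moment; what a row does not reach only later rows make up. A row lasts 1/8 s, in which the tool goes at most 62.5 mm and 10.7 degrees, less where a joint would pass 70% of its speed; a pose out of reach is approached as far as the arm can. A call with a gripper value outside its range is refused whole. OPENING is the opening, from 0 (shut) to 1 (fully open), set as the call begins (- or left out, the last holds). The fingers move at their own pace and stop on an object; FORCE is the grip in N (left out, the last holds). Time passes only in rows, so rows that repeat a pose let the fingers close. It gives the time, the measured TCP pose, the force, the opening and the grip force at its end, in the units of the state.
- ctrl.get_state(): the state, without advancing time (a new reading comes with each control period).
- imaging.camera(name): name is "side" or "top" or "wrist"; returns a dict with "pixels" (480x640x3 uint8, blue, green, red), "z_map" (480x640 float32, mm along the optical axis (not along the pixel's ray), 0 where there is no reading), "intrinsics" (3x3 intrinsics, pixels), "T" (4x4, takes a point from camera to world coordinates); the wrist camera has in their place "mount" (4x4, takes a point from camera to tool coordinates, whose origin is the TCP and whose axes are the flange's). Camera axes: x right, y up, looking along -z (the intrinsics and any distortion apply to the point x, -y, -z); pixel columns grow to the right and rows downward; lengths in mm; the calibration is good to about 2 mm. The wrist camera is an equidistant fisheye: a pixel r from the principal point sees the ray r / f radians off the axis. A picture is of the moment at which its call begins: read the wrist's pose just before it.
- ctrl.close_job(): hands the job in; it is judged then, once.
The state is a dict: "t": time; "joint_positions": joint angles; "qd": joint speeds; "joint_torque": joint torques, N m; "tcp_pos": TCP position; "tool_rot": TCP orientation; "ft_force": force on the tool from outside, world axes, zero at the start; "ft_torque": the same for the moment, N m; "width": opening from 0.0 (shut) to 1.0 (fully open); "grasp_force": force on a finger pad.
Only numpy, scipy, OpenCV 4.12 (cv2) and the standard library are available. Lean on these libraries where they do the work, as an engineer would, in place of code of your own. Each camera call takes 0.05 s, during which the arm holds its last target. There are 200 camera calls.

### The job

Put the three oblong hand timers away in the charging cradles on the bench: small timer in the small cradle, medium in the medium, large in the large, each lying flat on the cradle's floor inside its rim with the screen up. Leave the round stopwatches and the box of pens where they are.

Things in the scene. Friction and masses are not known exactly. Their poses are not given: they have to be found in the camera images.
- timer_small: the small hand timer: an oblong blue plastic case with rounded edges, grey-framed dark screen and orange buttons on top, loose; 54 long (its x) by 34 wide (its y) by 18 mm high, about 50 g; origin at the centre of its underside, z up. It starts flat on the bench, screen up, turned at most 70 degrees about the vertical.
- cradle_small: charging cradle for the small timer, grey plate with white rim, fixed: outside 80 (its x) by 60 mm (y); origin under its centre, on the bench, z up. Recess 70 by 50 mm, 8 mm wider all round than the timer; its floor 4 mm, the 5 mm thick rim's top 10 mm above the bench; rim open for fingers over the middle 42 mm of both long sides. The timer lies along its x, either end first.
- timer_medium: the medium hand timer: an oblong blue plastic case with rounded edges, grey-framed dark screen and orange buttons on top, loose; 72 long (its x) by 48 wide (its y) by 20 mm high, about 90 g; origin at the centre of its underside, z up. It starts flat on the bench, screen up, turned at most 70 degrees about the vertical.
- cradle_medium: charging cradle for the medium timer, grey plate with white rim, fixed: outside 98 (its x) by 74 mm (y); origin under its centre, on the bench, z up. Recess 88 by 64 mm, 8 mm wider all round than the timer; its floor 4 mm, the 5 mm thick rim's top 10 mm above the bench; rim open for fingers over the middle 60 mm of both long sides. The timer lies along its x, either end first.
- timer_large: the large hand timer: an oblong blue plastic case with rounded edges, grey-framed dark screen and orange buttons on top, loose; 92 long (its x) by 62 wide (its y) by 24 mm high, about 150 g; origin at the centre of its underside, z up. It starts flat on the bench, screen up, turned at most 70 degrees about the vertical.
- cradle_large: charging cradle for the large timer, grey plate with white rim, fixed: outside 118 (its x) by 88 mm (y); origin under its centre, on the bench, z up. Recess 108 by 78 mm, 8 mm wider all round than the timer; its floor 4 mm, the 5 mm thick rim's top 10 mm above the bench; rim open for fingers over the middle 80 mm of both long sides. The timer lies along its x, either end first.
- stopwatch_1: a round stopwatch of the same blue plastic, 60 mm across and 20 mm high, loose, with a steel crown at its edge; origin at the centre of its underside. To be left alone.
- stopwatch_2: a round stopwatch of the same blue plastic, 60 mm across and 20 mm high, loose, with a steel crown at its edge; origin at the centre of its underside. To be left alone.
- pen_box: a cardboard and orange box of pens lying flat, 150 by 60 by 45 mm high, loose, to the robot's left; origin at the centre of its underside. To be left alone.
There are look-alikes about, which are no part of the job. What is shaped like the cradle_small but brown or pink is not meant.

How it is judged (in metres and radians):
At the end, for the whole second after the job is handed in: Each timer rests, released, in the cradle of its size: centres within 12.5 mm, underside 2 to 6.2 mm above the bench, screen up and level within 0.06 rad, lengths aligned within 0.4 rad; stopwatches and pen box within 20 mm of their starts (horizontal distance between timer_small and cradle_small below 0.0125 m and z of timer_small in the frame of cradle_small between 0.002 and 0.0062 m and angle between the x axis of timer_small and the x axis of cradle_small, either way round below 0.4 rad and angle between each of timer_small, timer_medium, timer_large's own z axis and vertical below 0.06 rad and linear speed of each of timer_small, timer_medium, timer_large below 0.01 m/s and angular speed of each of timer_small, timer_medium, timer_large below 0.1 rad/s and horizontal distance between timer_medium and cradle_medium below 0.0125 m and z of timer_medium in the frame of cradle_medium between 0.002 and 0.0062 m and angle between the x axis of timer_medium and the x axis of cradle_medium, either way round below 0.4 rad and horizontal distance between timer_large and cradle_large below 0.0125 m and z of timer_large in the frame of cradle_large between 0.002 and 0.0062 m and angle between the x axis of timer_large and the x axis of cradle_large, either way round below 0.4 rad and distance of each of stopwatch_1, stopwatch_2, pen_box from where it was at the start of the episode below 0.02 m); the robot touches nothing.
It fails at once if a round stopwatch or the pen box is shifted by more than 20 mm (distance of any of stopwatch_1, stopwatch_2, pen_box from where it was at the start of the episode above 0.02 m).
It also fails if it takes over 88 s, if anything falls off the work surface, if the arm or the gripper's body presses on something with over 40 N, if the wrist force passes 120 N, or if a joint passes its speed limit or range.

## Working session

There is one attempt and no reset: what is moved stays moved. The work goes in short steps, Python scripts to look and compute and a shell command to move; the robot and the scene stay as the last step left them, time stands still between calls to the robot, and variables do not carry over. Pictures are saved under pics/ and viewed, at most 14 in all, crops included, and the job is handed in when it is done.

```bash
mkdir -p pics; cat > h.py <<'E'
import numpy as np, cv2
from workcell import ctrl, imaging
E
python3 - <<'E'
from h import *
s=ctrl.get_state(); print(s['t'],s['tcp_pos'],s['tool_rot'],s['width'],ctrl.tcp_to_grasp)
for n in ('top','side'):
    c=imaging.camera(n); cv2.imwrite(f'pics/{n}.png',c['pixels']); np.savez(f'{n}.npz',**c)
    print(c['intrinsics'],c['T'])
E
```

```text
0.0 [196.20740795 619.34911419 403.85633574] [-7.83870815e-05  1.52766399e-01  9.88261961e-01 -8.47525182e-04] 0.9981516327239169 147.29999999999998
[[585.76123407   0.         316.71339198]
 [  0.         585.76123407 241.46676662]
 [  0.           0.           1.        ]] [[ 9.49761453e-03  9.91616810e-01 -1.28863871e-01  4.15984286e+02]
 [-9.99940976e-01  1.00982779e-02  4.00863494e-03  1.74406240e+00]
 [ 5.27633298e-03  1.28818192e-01  9.91654191e-01  1.37428211e+03]
 [ 0.00000000e+00  0.00000000e+00  0.00000000e+00  1.00000000e+00]]
[[621.45015451   0.         326.21051606]
 [  0.         621.45015451 238.82966501]
 [  0.           0.           1.        ]] [[ 8.35505674e-01  3.36898897e-01 -4.34084556e-01 -1.79365711e+02]
 [-5.49058808e-01  4.80879667e-01 -6.83585526e-01 -1.16986560e+03]
 [-2.15567729e-02  8.09477534e-01  5.86754998e-01  1.06868564e+03]
 [ 0.00000000e+00  0.00000000e+00  0.00000000e+00  1.00000000e+00]]
```

View pics/top.png

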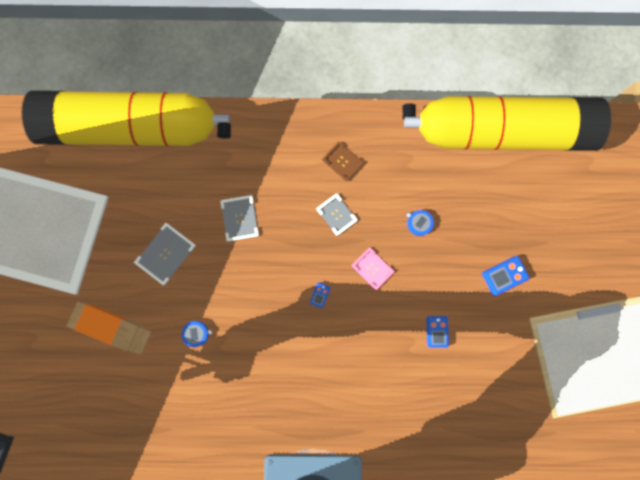

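View pics/side.png

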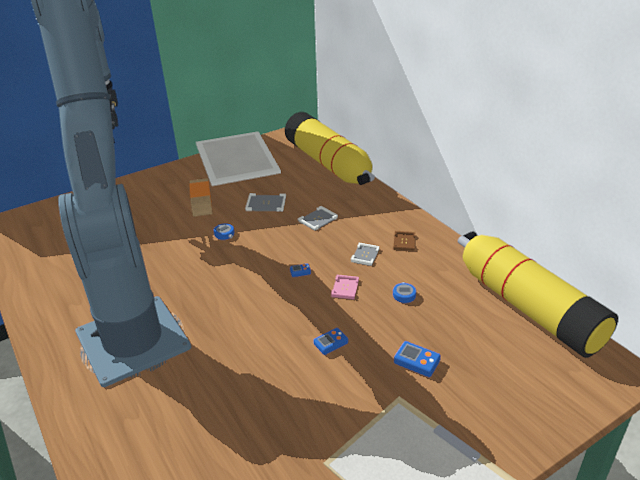

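Top view: the candidates are the timers at (320,295) small, (438,332) medium and (506,275) large. The round stopwatches at (420,222) and (195,333) are not timers. The grey/white cradles are at (337,214) small, (240,218) medium and (165,254) large; the brown (344,160) and pink (374,268) look-alikes are excluded, and the pen box is at (108,328). The side view agrees. Next I'll measure, with one close crop to check.

```bash
cat >> h.py <<'E'
def world(c,u,v,z=None):
    K=c['intrinsics'];T=c['T'];u=np.asarray(u,float);v=np.asarray(v,float)
    d=np.stack([(u-K[0,2])/K[0,0],-(v-K[1,2])/K[1,1],-np.ones_like(u)],-1)
    R=d@T[:3,:3].T
    s=(z-T[2,3])/R[...,2]
    return T[:3,3]+R*s[...,None]
def rect(c,mask,z):
    v,u=np.nonzero(mask); p=world(c,u,v,z)[:,:2].astype(np.float32)
    (cx,cy),(w,h),a=cv2.minAreaRect(p)
    if w<h: w,h,a=h,w,a+90
    return np.round([cx,cy,w,h,(a+90)%180-90],1)
def masks(c):
    hsv=cv2.cvtColor(c['pixels'],cv2.COLOR_BGR2HSV)
    blue=cv2.inRange(hsv,(100,120,40),(125,255,255)); grey=cv2.inRange(hsv,(0,0,60),(179,70,255))
    return blue,grey
def blob(m,u,v,r=38):
    # connected piece nearest (u,v), filled
    n,l,st,ce=cv2.connectedComponentsWithStats(m); b=min((k for k in range(1,n) if st[k,4]>60),key=lambda k:np.hypot(ce[k,0]-u,ce[k,1]-v))
    cs,_=cv2.findContours((l==b).astype(np.uint8),cv2.RETR_EXTERNAL,cv2.CHAIN_APPROX_NONE)
    o=np.zeros_like(m); cv2.drawContours(o,cs,-1,255,-1); return o
E
python3 - <<'E'
from h import *
c=dict(np.load('top.npz')); b,g=masks(c)
for n,m,u,v,z in [('ts',b,320,295,12),('tm',b,438,332,14),('tl',b,506,275,17),('sw1',b,420,222,15),('sw2',b,195,333,15),('cs',g,337,214,8),('cm',g,240,218,8),('cl',g,165,254,8)]:
    o=blob(m,u,v); vv,uu=np.nonzero(o); print(n,rect(c,o,z),(uu.mean().round(1),vv.mean().round(1)))
print('pen',world(c,[70,78,150,143],[325,303,333,353],45.)[:,:2].round())
im=cv2.resize(c['pixels'][140:350,120:540],(800,400),interpolation=cv2.INTER_CUBIC);cv2.imwrite('pics/crop.png',im)
E
```

```text
ts [463.2 -10.   39.9  30.5 -21.3] (np.float64(318.5), np.float64(298.1))
tm [ 387.  -283.    65.9   47.5    0.5] (np.float64(437.3), np.float64(331.4))
tl [ 516.9 -442.4   95.7   60.3  -63.3] (np.float64(505.3), np.float64(275.5))
sw1 [ 640.2 -247.4   59.1   54.8  -89.4] (np.float64(420.2), np.float64(222.5))
sw2 [378.4 274.2  57.4  54.3 -89.5] (np.float64(194.5), np.float64(333.4))
cs [659.8 -50.4  84.9  66.2  37.6] (np.float64(336.5), np.float64(214.1))
cm [648.5 180.  103.   79.1  10.3] (np.float64(239.2), np.float64(217.8))
cl [561.7 352.7 122.   93.1 -36.5] (np.float64(164.6), np.float64(253.7))
pen [[394. 548.]
 [443. 533.]
 [378. 368.]
 [334. 381.]]
```

View pics/crop.png

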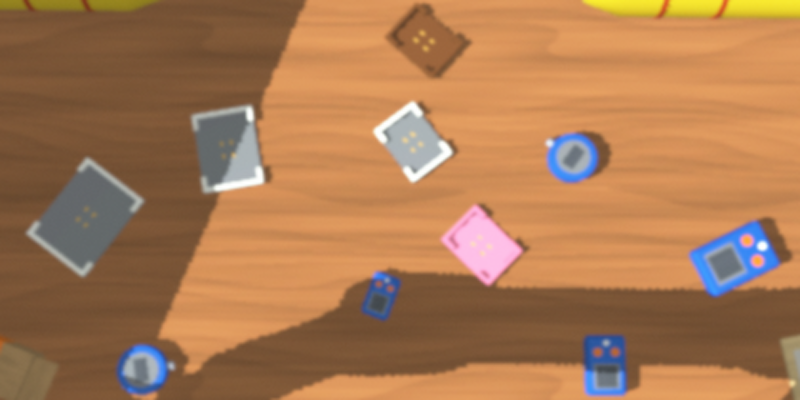

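The crop confirms the choice: blue oblong cases with orange buttons for the timers, and grey plates with white rims for the cradles. The shaded timers (small and medium) need a looser mask.

```bash
cat >> h.py <<'E'
def plan(x,y,ang,z):
    """shift in tool axes (cm) and yaw (deg) to put tool y across a length at ang, TCP height z"""
    from scipy.spatial.transform import Rotation as Ro
    s=ctrl.get_state(); w,a,b,c=s['tool_rot']; R=Ro.from_quat([a,b,c,w]).as_matrix()
    d=R.T@(np.array([x,y,z])-s['tcp_pos']); h=np.degrees(np.arctan2(R[1,1],R[0,1]))
    yaw=(h-(ang+90)+90)%180-90
    print('t',round(s['t'],2),'at',np.round(s['tcp_pos'],1),'t cm',np.round(d/10,2),'yaw',round(yaw,1),'(or +-180) q',np.round(s['joint_positions'],2),'w',round(s['width'],3),'f',np.round(s['ft_force'],1),'g',round(s['grasp_force'],1))
E
python3 - <<'E'
from h import *
c=dict(np.load('top.npz')); hsv=cv2.cvtColor(c['pixels'],cv2.COLOR_BGR2HSV)
b=cv2.inRange(hsv,(98,90,25),(150,255,255)) 
b=cv2.morphologyEx(b,cv2.MORPH_CLOSE,np.ones((5,5)))
for n,u,v,z in [('ts',320,295,10),('tm',438,332,11),('tl',506,275,14),('sw1',420,222,12),('sw2',195,333,12)]:
    o=blob(b,u,v); print(n,rect(c,o,z))
plan(460,-13,-20,330)
E
```

```text
ts [468.6 -11.9  53.1  32.6 -20. ]
tm [ 388.1 -283.5   68.3   48.9    0.5]
tl [ 517.4 -443.    97.5   61.4  -63.4]
sw1 [ 6.407e+02 -2.480e+02  5.990e+01  5.900e+01 -6.000e-01]
sw2 [377.3 274.8  57.4  57.  -88.1]
t 0.1 at [196.2 619.4 403.9] t cm [-44.24 -52.31   7.48] yaw 2.4 (or +-180) q [-1.33  0.54 -0.    1.54  0.    1.07 -0.07] w 0.999 f [ 0.2 -0.   0. ] g 0.0
```

```bash
R='x'; python3 -m crank '[{"tx":-6,"ty":-5,"tz":0},{"tx":-12,"ty":-10,"tz":0},{"tx":-17,"ty":-16,"tz":0},{"tx":-22,"ty":-22,"tz":0},{"tx":-26,"ty":-28},{"tx":-30,"ty":-34,"tz":0},{"tx":-34,"ty":-39,"tz":2,"yaw":2},{"tx":-38,"ty":-44,"tz":4,"yaw":2}]' 0.8 20
python3 -c "
from h import *
plan(468.6,-11.9,-20,300)"
```

```text
t 0.1 at [196.2 619.4 403.9] t cm [-45.03 -51.94  10.48] yaw 2.4 (or +-180) q [-1.33  0.54 -0.    1.54  0.    1.07 -0.07] w 0.999 f [ 0.2 -0.   0. ] g 0.0validation failed for argument at $[0]...
```

```bash
python3 -m crank '[{"tx":-6,"ty":-5,"tz":0,"yaw":0},{"tx":-12,"ty":-10,"tz":0,"yaw":0},{"tx":-17,"ty":-16,"tz":0,"yaw":0},{"tx":-22,"ty":-22,"tz":0,"yaw":0},{"tx":-26,"ty":-28,"tz":0,"yaw":0},{"tx":-30,"ty":-34,"tz":0,"yaw":0},{"tx":-34,"ty":-39,"tz":2,"yaw":2},{"tx":-38,"ty":-44,"tz":4,"yaw":2}]' 0.8 20
python3 -c "
from h import *
plan(468.6,-11.9,-20,300)"
```

```text
t: 1.1
tcp_pos: [396.6, 164.1, 383.2]
tool_rot: [0.0, 0.17, 0.985, 0.0]
ft_force: [0.8, -0.6, 0.1]
width: 0.801
grasp_force: 0.0
t 1.1 at [396.6 164.1 383.2] t cm [-12.68 -14.18   8.31] yaw 0.4 (or +-180) q [-0.67  0.19  0.19  2.12 -0.05  0.83  0.78] w 0.801 f [ 0.8 -0.6  0.1] g 0.0
```

```bash
python3 -m crank '[{"tx":0,"ty":0,"tz":0,"yaw":0},{"tx":0,"ty":0,"tz":0,"yaw":0}]'
python3 -c "
from h import *
plan(468.6,-11.9,-20,300)"
```

```text
t: 1.35
tcp_pos: [396.1, 166.6, 383.1]
tool_rot: [-0.0, 0.17, 0.985, 0.0]
ft_force: [-0.6, 0.8, 0.2]
width: 0.802
grasp_force: 0.0
t 1.35 at [396.1 166.6 383.1] t cm [-12.81 -14.39   8.3 ] yaw 0.4 (or +-180) q [-0.67  0.19  0.19  2.12 -0.05  0.83  0.78] w 0.802 f [-0.6  0.8  0.2] g 0.0
```

```bash
python3 -m crank '[{"tx":-4,"ty":-4.5,"tz":3,"yaw":0},{"tx":-8,"ty":-9,"tz":6,"yaw":0},{"tx":-12,"ty":-13,"tz":8,"yaw":0.4},{"tx":-12.8,"ty":-14.4,"tz":8.3,"yaw":0.4},{"tx":-12.8,"ty":-14.4,"tz":8.3,"yaw":0.4},{"tx":-12.8,"ty":-14.4,"tz":8.3,"yaw":0.4}]'
python3 -c "
from h import *
plan(468.6,-11.9,-20,170)
c=imaging.camera('wrist');cv2.imwrite('pics/w1.png',c['pixels']);print(c['intrinsics'],c['mount'])"
```

```text
t: 2.1
tcp_pos: [468.7, -10.2, 300.3]
tool_rot: [-0.0, 0.172, 0.985, 0.001]
ft_force: [-1.0, 0.9, 0.2]
width: 0.799
grasp_force: 0.0
t 2.1 at [468.7 -10.2 300.3] t cm [-0.05 -0.17 13.03] yaw 0.2 (or +-180) q [-0.29  0.4   0.26  2.1  -0.16  0.66  1.31] w 0.799 f [-1.   0.9  0.2] g 0.0
[[371.64829954   0.         325.26728864]
 [  0.         371.64829954 238.99720805]
 [  0.           0.           1.        ]] [[-1.44174785e-04  9.51670524e-01  3.07120810e-01  8.04898628e+01]
 [ 9.99999881e-01 -6.18801323e-06  4.88614618e-04 -6.80190263e-01]
 [ 4.66900597e-04  3.07120844e-01 -9.51670410e-01  1.92869930e+01]
 [ 0.00000000e+00  0.00000000e+00  0.00000000e+00  1.00000000e+00]]
```

View pics/w1.png

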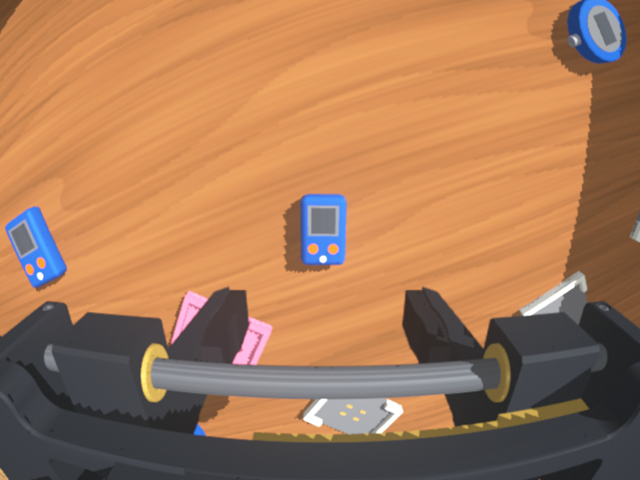

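Wrist view: the small timer at (323,230) is upright in the image and centred between the fingertips (235 to 415 px). That matches the plan, so I'm going down.

```bash
python3 -m crank '[{"tx":0,"ty":-0.2,"tz":5,"yaw":0},{"tx":0,"ty":-0.2,"tz":9,"yaw":0},{"tx":0,"ty":-0.2,"tz":12,"yaw":0},{"tx":0,"ty":-0.2,"tz":13,"yaw":0},{"tx":0,"ty":-0.2,"tz":13,"yaw":0},{"tx":0,"ty":-0.2,"tz":13,"yaw":0}]'
python3 -m crank '[{"tx":0,"ty":0,"tz":0,"yaw":0},{"tx":0,"ty":0,"tz":0,"yaw":0},{"tx":0,"ty":0,"tz":0,"yaw":0},{"tx":0,"ty":0,"tz":0,"yaw":0},{"tx":0,"ty":0,"tz":0,"yaw":0},{"tx":0,"ty":0,"tz":0,"yaw":0}]' 0.2 20
python3 -c "
from h import *
plan(659.8,-50.4,37.6,260)"
```

```text
t: 2.9
tcp_pos: [468.5, -14.0, 171.2]
tool_rot: [0.001, 0.173, 0.985, 0.0]
ft_force: [0.4, 0.0, -0.5]
width: 0.803
grasp_force: 0.0
t: 3.65
tcp_pos: [468.0, -14.3, 170.2]
tool_rot: [0.0, 0.173, 0.985, 0.0]
ft_force: [-0.4, 1.1, 3.0]
width: 0.383
grasp_force: 20.0
t 3.65 at [468.  -14.3 170.2] t cm [-19.26   3.16  -8.98] yaw -57.6 (or +-180) q [-0.19  0.66  0.15  2.13 -0.27  0.37  1.4 ] w 0.383 f [-0.4  1.1  3. ] g 20.0
```

```bash
python3 -m crank '[{"tx":0,"ty":0,"tz":-4,"yaw":0},{"tx":0,"ty":0,"tz":-9,"yaw":-5},{"tx":-5,"ty":1,"tz":-9,"yaw":-15},{"tx":-10,"ty":2,"tz":-9,"yaw":-25},{"tx":-15,"ty":3,"tz":-9,"yaw":-35},{"tx":-19.2,"ty":3.2,"tz":-9,"yaw":-45},{"tx":-19.2,"ty":3.2,"tz":-9,"yaw":-55},{"tx":-19.2,"ty":3.2,"tz":-9,"yaw":-57.6}]'
python3 -m crank '[{"tx":0,"ty":0,"tz":0,"yaw":0},{"tx":0,"ty":0,"tz":0,"yaw":0}]'
python3 -c "
from h import *
plan(659.8,-50.4,37.6,175)
c=imaging.camera('wrist');cv2.imwrite('pics/w2.png',c['pixels'])"
```

```text
t: 4.65
tcp_pos: [659.3, -50.5, 259.3]
tool_rot: [-0.001, -0.323, 0.946, 0.0]
ft_force: [0.1, 0.7, -0.6]
width: 0.383
grasp_force: 20.0
t: 4.9
tcp_pos: [659.1, -49.9, 259.9]
tool_rot: [-0.0, -0.322, 0.947, 0.0]
ft_force: [0.0, 0.3, 0.4]
width: 0.383
grasp_force: 20.0
t 4.9 at [659.1 -49.9 259.9] t cm [-0.03 -0.08  8.49] yaw -0.0 (or +-180) q [ 0.02  0.72 -0.02  1.6   0.01  0.82  2.22] w 0.383 f [0.  0.3 0.4] g 20.0
```

View pics/w2.png

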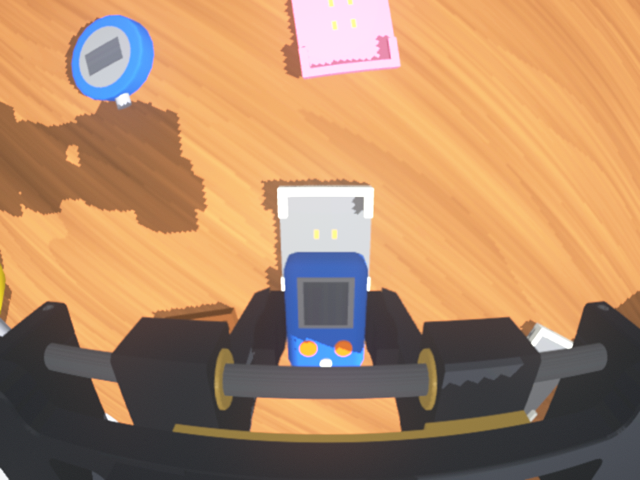

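Wrist view: the timer at (325,310) is held straight over the white-rim cradle, whose columns run 278–373 (centre 325). It sits about 3 mm forward along tool x, so I'll shift by -0.3 and lower.

```bash
python3 -m crank '[{"tx":-0.3,"ty":-0.1,"tz":3,"yaw":0},{"tx":-0.3,"ty":-0.1,"tz":6,"yaw":0},{"tx":-0.3,"ty":-0.1,"tz":7.5,"yaw":0},{"tx":-0.3,"ty":-0.1,"tz":8.5,"yaw":0},{"tx":-0.3,"ty":-0.1,"tz":8.5,"yaw":0},{"tx":-0.3,"ty":-0.1,"tz":8.5,"yaw":0},{"tx":-0.3,"ty":-0.1,"tz":8.5,"yaw":0}]'
python3 -m crank '[{"tx":0,"ty":0,"tz":0,"yaw":0},{"tx":0,"ty":0,"tz":0,"yaw":0},{"tx":0,"ty":0,"tz":0,"yaw":0},{"tx":0,"ty":0,"tz":0,"yaw":0}]' 0.65
python3 -m crank '[{"tx":0,"ty":0,"tz":-2,"yaw":0},{"tx":0,"ty":0,"tz":-6,"yaw":0},{"tx":0,"ty":0,"tz":-10,"yaw":0},{"tx":0,"ty":0,"tz":-12.5,"yaw":0},{"tx":0,"ty":0,"tz":-12.5,"yaw":0}]'
python3 -c "
from h import *
plan(388.1,-283.5,.5,300)
c=imaging.camera('wrist');cv2.imwrite('pics/w3.png',c['pixels'])"
```

```text
t: 5.82
tcp_pos: [662.6, -48.9, 175.8]
tool_rot: [0.0, -0.322, 0.947, -0.0]
ft_force: [0.1, -0.3, -0.8]
width: 0.382
grasp_force: 20.0
t: 6.32
tcp_pos: [662.3, -48.8, 175.1]
tool_rot: [-0.0, -0.322, 0.947, -0.0]
ft_force: [-0.7, -0.3, 0.1]
width: 0.655
grasp_force: 0.0
t: 6.95
tcp_pos: [663.3, -48.9, 303.8]
tool_rot: [0.003, -0.322, 0.947, -0.001]
ft_force: [0.6, -0.1, 0.4]
width: 0.649
grasp_force: 0.0
t 6.95 at [663.3 -48.9 303.8] t cm [36.12 -1.78  0.22] yaw 37.1 (or +-180) q [ 0.02  0.67 -0.01  1.57  0.01  0.89  2.22] w 0.649 f [ 0.6 -0.1  0.4] g 0.0
```

View pics/w3.png

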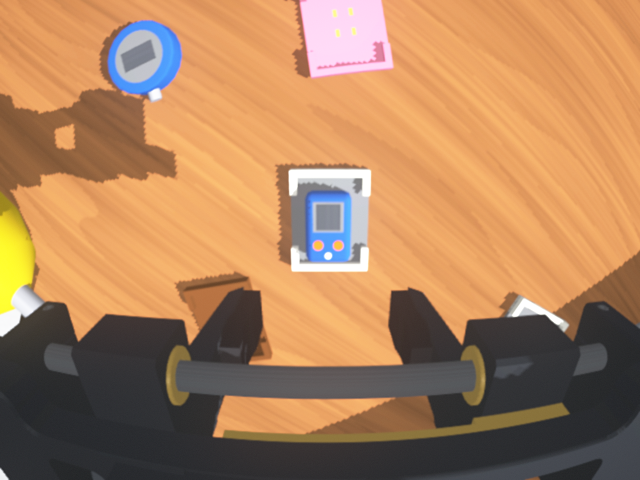

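Wrist view: the small timer lies flat inside the rim, timer (328,227) and cradle centre (330,220), about 2 mm off after parallax. Now the medium timer.

```bash
python3 -m crank '[{"tx":6,"ty":0,"tz":0,"yaw":5},{"tx":12,"ty":0,"tz":0,"yaw":10},{"tx":18,"ty":-1,"tz":0,"yaw":18},{"tx":24,"ty":-1.8,"tz":0,"yaw":27},{"tx":30,"ty":-1.8,"tz":0,"yaw":37},{"tx":36,"ty":-1.8,"tz":0,"yaw":37},{"tx":36.1,"ty":-1.8,"tz":0.2,"yaw":37.1},{"tx":36.1,"ty":-1.8,"tz":0.2,"yaw":37.1}]' 0.85
python3 -m crank '[{"tx":0,"ty":0,"tz":0,"yaw":0},{"tx":0,"ty":0,"tz":0,"yaw":0}]'
python3 -c "
from h import *
plan(388.1,-283.5,.5,170)
c=imaging.camera('wrist');cv2.imwrite('pics/w4.png',c['pixels'])"
```

```text
t: 8.0
tcp_pos: [387.6, -283.0, 297.6]
tool_rot: [-0.0, -0.005, 1.0, 0.0]
ft_force: [0.1, 0.4, 0.4]
width: 0.853
grasp_force: 0.0
t: 8.25
tcp_pos: [388.3, -282.6, 297.9]
tool_rot: [0.0, -0.006, 1.0, 0.0]
ft_force: [0.1, 0.5, -0.6]
width: 0.854
grasp_force: 0.0
t 8.25 at [ 388.3 -282.6  297.9] t cm [ 0.03 -0.1  12.79] yaw 0.2 (or +-180) q [ 0.4   0.42  0.16  2.07 -0.11  0.66  2.22] w 0.854 f [ 0.1  0.5 -0.6] g 0.0
```

View pics/w4.png

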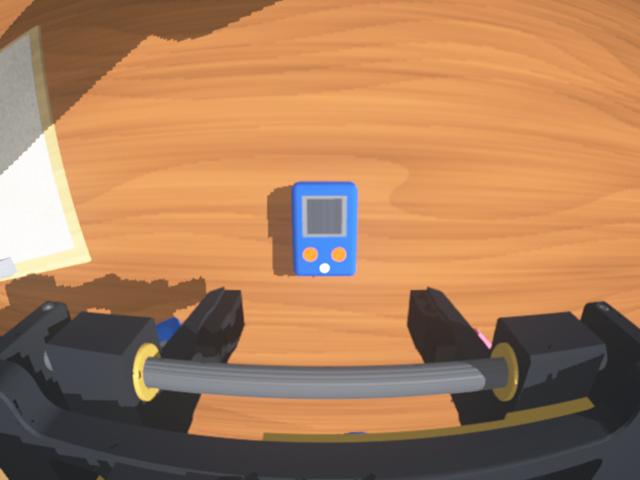

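Wrist view: the medium timer at (325,228) is centred between the fingers and aligned, about 3 mm forward. Grasping.

```bash
python3 -m crank '[{"tx":0.3,"ty":-0.1,"tz":5,"yaw":0},{"tx":0.3,"ty":-0.1,"tz":9,"yaw":0},{"tx":0.3,"ty":-0.1,"tz":12,"yaw":0},{"tx":0.3,"ty":-0.1,"tz":12.8,"yaw":0},{"tx":0.3,"ty":-0.1,"tz":12.8,"yaw":0},{"tx":0.3,"ty":-0.1,"tz":12.8,"yaw":0}]'
python3 -m crank '[{"tx":0,"ty":0,"tz":0,"yaw":0},{"tx":0,"ty":0,"tz":0,"yaw":0},{"tx":0,"ty":0,"tz":0,"yaw":0},{"tx":0,"ty":0,"tz":0,"yaw":0},{"tx":0,"ty":0,"tz":0,"yaw":0},{"tx":0,"ty":0,"tz":0,"yaw":0}]' 0.35 25
python3 -m crank '[{"tx":0,"ty":0,"tz":-5,"yaw":0},{"tx":0,"ty":0,"tz":-10,"yaw":0},{"tx":0,"ty":0,"tz":-10,"yaw":0},{"tx":0,"ty":0,"tz":-10,"yaw":0}]'
python3 -c "
from h import *
plan(648.5,180,10.3,270)"
```

```text
t: 9.05
tcp_pos: [385.0, -284.8, 171.2]
tool_rot: [0.001, -0.005, 1.0, -0.001]
ft_force: [0.6, 0.0, -0.2]
width: 0.851
grasp_force: 0.0
t: 9.8
tcp_pos: [384.5, -284.5, 170.4]
tool_rot: [0.0, -0.005, 1.0, -0.0]
ft_force: [-0.4, 1.5, 6.1]
width: 0.544
grasp_force: 25.0
t: 10.3
tcp_pos: [384.1, -284.2, 269.5]
tool_rot: [-0.0, -0.005, 1.0, 0.0]
ft_force: [-0.4, -0.1, -0.4]
width: 0.543
grasp_force: 25.0
t 10.3 at [ 384.1 -284.2  269.5] t cm [-2.687e+01  4.617e+01 -4.000e-02] yaw -9.8 (or +-180) q [ 0.41  0.47  0.16  2.09 -0.13  0.6   2.24] w 0.543 f [-0.4 -0.1 -0.4] g 25.0
```

```bash
python3 -m crank '[{"tx":-3,"ty":5,"tz":0,"yaw":0},{"tx":-6,"ty":10,"tz":0,"yaw":0},{"tx":-9,"ty":15,"tz":0,"yaw":0},{"tx":-12,"ty":20,"tz":0,"yaw":0},{"tx":-15,"ty":25,"tz":0,"yaw":-2},{"tx":-18,"ty":30,"tz":0,"yaw":-4},{"tx":-21,"ty":35,"tz":0,"yaw":-6},{"tx":-24,"ty":40,"tz":0,"yaw":-8}]'
python3 -c "
from h import *
plan(648.5,180,10.3,270)"
```

```text
t: 11.3
tcp_pos: [620.7, 119.3, 267.6]
tool_rot: [-0.002, -0.075, 0.997, -0.0]
ft_force: [0.7, 0.6, -0.3]
width: 0.544
grasp_force: 25.0
t 11.3 at [620.7 119.3 267.6] t cm [-3.65  5.59 -0.25] yaw -1.7 (or +-180) q [-0.34  0.67  0.12  1.68 -0.1   0.79  1.54] w 0.544 f [ 0.7  0.6 -0.3] g 25.0
```

```bash
python3 -m crank '[{"tx":-3,"ty":5,"tz":0,"yaw":-1.7},{"tx":-3.6,"ty":5.6,"tz":0,"yaw":-1.7},{"tx":-3.6,"ty":5.6,"tz":0,"yaw":-1.7},{"tx":-3.6,"ty":5.6,"tz":0,"yaw":-1.7}]'
python3 -c "
from h import *
plan(648.5,180,10.3,175)
c=imaging.camera('wrist');cv2.imwrite('pics/w5.png',c['pixels'])"
```

```text
t: 11.8
tcp_pos: [647.6, 176.0, 269.0]
tool_rot: [-0.001, -0.088, 0.996, -0.001]
ft_force: [-0.1, -0.4, -0.0]
width: 0.539
grasp_force: 25.0
t 11.8 at [647.6 176.  269. ] t cm [-0.18  0.39  9.4 ] yaw -0.2 (or +-180) q [-0.41  0.73  0.11  1.57 -0.1   0.85  1.49] w 0.539 f [-0.1 -0.4 -0. ] g 25.0
```

View pics/w5.png

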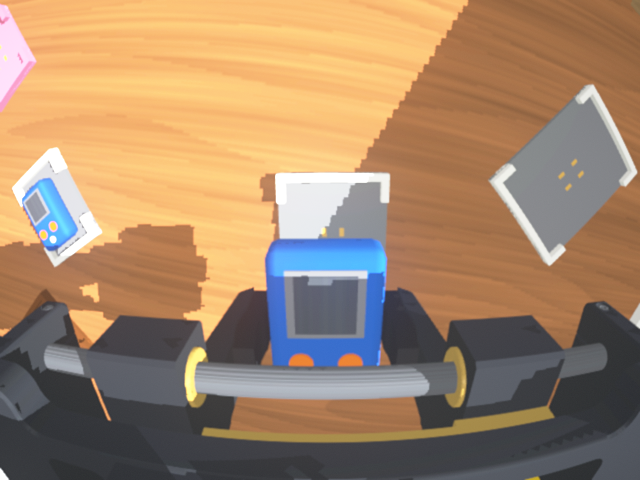

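Wrist view: the medium cradle's centre is at column 333 and the timer's at 326. I'll correct about 4 mm in ty and -3 mm in tx (agreeing with the plan), then lower.

```bash
python3 -m crank '[{"tx":-0.3,"ty":0.4,"tz":3,"yaw":0},{"tx":-0.3,"ty":0.4,"tz":6,"yaw":0},{"tx":-0.3,"ty":0.4,"tz":8,"yaw":0},{"tx":-0.3,"ty":0.4,"tz":9.4,"yaw":0},{"tx":-0.3,"ty":0.4,"tz":9.4,"yaw":0},{"tx":-0.3,"ty":0.4,"tz":9.4,"yaw":0},{"tx":-0.3,"ty":0.4,"tz":9.4,"yaw":0}]'
python3 -m crank '[{"tx":0,"ty":0,"tz":0,"yaw":0},{"tx":0,"ty":0,"tz":0,"yaw":0},{"tx":0,"ty":0,"tz":0,"yaw":0},{"tx":0,"ty":0,"tz":0,"yaw":0}]' 0.8
python3 -m crank '[{"tx":0,"ty":0,"tz":-2,"yaw":0},{"tx":0,"ty":0,"tz":-6,"yaw":0},{"tx":0,"ty":0,"tz":-10,"yaw":0},{"tx":0,"ty":0,"tz":-12.5,"yaw":0},{"tx":0,"ty":0,"tz":-12.5,"yaw":0}]'
python3 -c "
from h import *
plan(517.4,-443,-63.4,300)
c=imaging.camera('wrist');cv2.imwrite('pics/w6.png',c['pixels'])"
```

```text
t: 12.72
tcp_pos: [650.5, 183.0, 176.9]
tool_rot: [0.001, -0.089, 0.996, 0.0]
ft_force: [0.0, -0.1, -0.6]
width: 0.545
grasp_force: 25.0
t: 13.22
tcp_pos: [650.3, 182.8, 176.1]
tool_rot: [0.0, -0.089, 0.996, -0.0]
ft_force: [0.1, -0.0, 0.5]
width: 0.799
grasp_force: 0.0
t: 13.85
tcp_pos: [651.3, 183.0, 304.8]
tool_rot: [0.003, -0.089, 0.996, 0.001]
ft_force: [0.2, -0.5, -0.2]
width: 0.799
grasp_force: 0.0
t 13.85 at [651.3 183.  304.8] t cm [ 24.28 -59.24   0.29] yaw 73.6 (or +-180) q [-0.42  0.69  0.12  1.54 -0.1   0.91  1.48] w 0.799 f [ 0.2 -0.5 -0.2] g 0.0
```

View pics/w6.png

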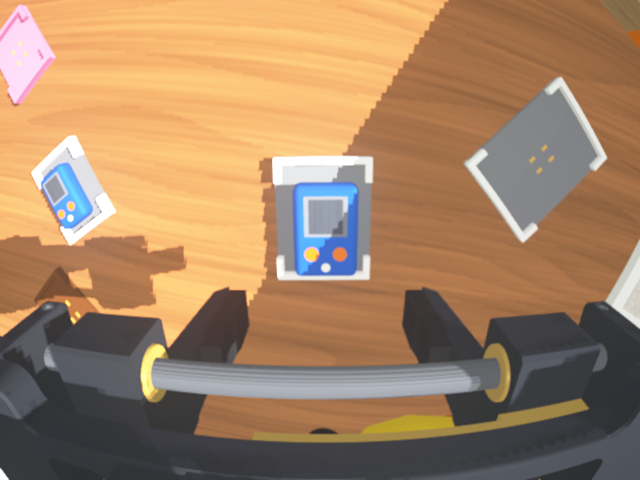

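Wrist view: the medium timer lies inside its rim, timer (325,228) and cradle (323,218), about 4 mm off after parallax and within tolerance. Now the large timer.

```bash
python3 -m crank '[{"tx":1,"ty":-5,"tz":0,"yaw":8},{"tx":2,"ty":-11,"tz":0,"yaw":16},{"tx":4,"ty":-16.5,"tz":0,"yaw":24},{"tx":6,"ty":-22,"tz":0,"yaw":32},{"tx":8,"ty":-27.5,"tz":0,"yaw":40},{"tx":11,"ty":-33,"tz":0,"yaw":48},{"tx":14,"ty":-38,"tz":0,"yaw":56},{"tx":17,"ty":-43,"tz":0,"yaw":64}]' 0.97
python3 -c "
from h import *
plan(517.4,-443,-63.4,300)"
```

```text
t: 14.9
tcp_pos: [558.0, -271.9, 300.1]
tool_rot: [-0.001, 0.454, 0.891, -0.0]
ft_force: [0.5, -0.3, 0.5]
width: 0.968
grasp_force: 0.0
t 14.9 at [ 558.  -271.9  300.1] t cm [-1.147e+01 -1.333e+01  1.000e-02] yaw 9.4 (or +-180) q [ 0.09  0.64  0.41  1.72 -0.32  0.85  1.27] w 0.968 f [ 0.5 -0.3  0.5] g 0.0
```

```bash
python3 -m crank '[{"tx":-3.5,"ty":-4,"tz":0,"yaw":4},{"tx":-7,"ty":-8,"tz":0,"yaw":9.4},{"tx":-10.5,"ty":-12,"tz":0,"yaw":9.4},{"tx":-11.5,"ty":-13.4,"tz":0,"yaw":9.4},{"tx":-11.5,"ty":-13.4,"tz":0,"yaw":9.4},{"tx":-11.5,"ty":-13.4,"tz":0,"yaw":9.4},{"tx":-11.5,"ty":-13.4,"tz":0,"yaw":9.4}]'
python3 -c "
from h import *
plan(517.4,-443,-63.4,170)
c=imaging.camera('wrist');cv2.imwrite('pics/w7.png',c['pixels'])"
```

```text
t: 15.78
tcp_pos: [520.4, -440.4, 300.9]
tool_rot: [-0.0, 0.523, 0.853, 0.001]
ft_force: [-0.5, -1.3, 0.3]
width: 0.967
grasp_force: 0.0
t 15.78 at [ 520.4 -440.4  300.9] t cm [-0.11 -0.4  13.09] yaw 0.4 (or +-180) q [ 0.35  0.74  0.45  1.54 -0.37  0.94  1.38] w 0.967 f [-0.5 -1.3  0.3] g 0.0
```

View pics/w7.png

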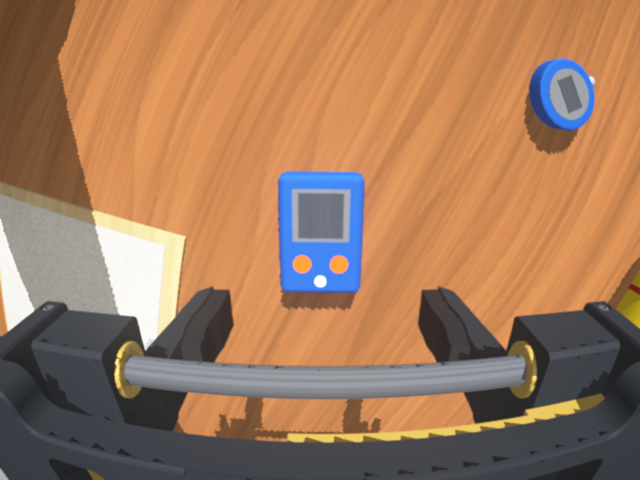

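Wrist view: the large timer is at (321,232), aligned, about 4 mm toward -ty. The tray corner at (183,237) stays clear of the fingers. Grasping.

```bash
python3 -m crank '[{"tx":0.1,"ty":-0.35,"tz":5,"yaw":0.4},{"tx":0.1,"ty":-0.35,"tz":9,"yaw":0.4},{"tx":0.1,"ty":-0.35,"tz":12,"yaw":0.4},{"tx":0.1,"ty":-0.35,"tz":13.1,"yaw":0.4},{"tx":0.1,"ty":-0.35,"tz":13.1,"yaw":0.4},{"tx":0.1,"ty":-0.35,"tz":13.1,"yaw":0.4}]'
python3 -m crank '[{"tx":0,"ty":0,"tz":0,"yaw":0},{"tx":0,"ty":0,"tz":0,"yaw":0},{"tx":0,"ty":0,"tz":0,"yaw":0},{"tx":0,"ty":0,"tz":0,"yaw":0},{"tx":0,"ty":0,"tz":0,"yaw":0},{"tx":0,"ty":0,"tz":0,"yaw":0}]' 0.5 35
python3 -m crank '[{"tx":0,"ty":0,"tz":-4,"yaw":0},{"tx":0,"ty":0,"tz":-8,"yaw":0},{"tx":0,"ty":0,"tz":-12,"yaw":0},{"tx":0,"ty":0,"tz":-12,"yaw":0},{"tx":0,"ty":0,"tz":-12,"yaw":0}]'
python3 -c "
from h import *
plan(561.7,352.7,-36.5,290)"
```

```text
t: 16.58
tcp_pos: [516.2, -443.6, 171.7]
tool_rot: [0.001, 0.527, 0.85, -0.0]
ft_force: [0.5, 0.3, -0.4]
width: 0.971
grasp_force: 0.0
t: 17.32
tcp_pos: [516.1, -443.1, 170.7]
tool_rot: [0.001, 0.527, 0.85, 0.0]
ft_force: [0.8, 1.6, 6.0]
width: 0.701
grasp_force: 35.0
t: 17.95
tcp_pos: [515.0, -442.6, 288.7]
tool_rot: [-0.001, 0.527, 0.85, 0.0]
ft_force: [-0.1, -0.2, -2.0]
width: 0.706
grasp_force: 35.0
t 17.95 at [ 515.  -442.6  288.7] t cm [ 6.915e+01  3.957e+01 -2.000e-02] yaw -27.1 (or +-180) q [ 0.36  0.76  0.44  1.55 -0.38  0.92  1.39] w 0.706 f [-0.1 -0.2 -2. ] g 35.0
```

```bash
python3 -m crank '[{"tx":3,"ty":2,"tz":0,"yaw":0},{"tx":8,"ty":4.5,"tz":0,"yaw":0},{"tx":13,"ty":7.4,"tz":0,"yaw":-3},{"tx":18,"ty":10.3,"tz":0,"yaw":-6},{"tx":23,"ty":13.1,"tz":0,"yaw":-9},{"tx":28,"ty":16,"tz":0,"yaw":-12},{"tx":33,"ty":19,"tz":0,"yaw":-15},{"tx":36,"ty":20.6,"tz":0,"yaw":-18}]'
python3 -c "
from h import *
plan(561.7,352.7,-36.5,290)"
```

```text
t: 18.95
tcp_pos: [539.1, -25.3, 288.3]
tool_rot: [-0.002, 0.385, 0.923, -0.0]
ft_force: [0.1, -0.6, -1.9]
width: 0.705
grasp_force: 35.0
t 18.95 at [539.1 -25.3 288.3] t cm [25.26 28.22 -0.14] yaw -8.8 (or +-180) q [-0.32  0.54  0.37  1.94 -0.29  0.72  1.  ] w 0.705 f [ 0.1 -0.6 -1.9] g 35.0
```

```bash
python3 -m crank '[{"tx":3,"ty":3.4,"tz":0,"yaw":-2},{"tx":7,"ty":7.8,"tz":0,"yaw":-4},{"tx":11,"ty":12.3,"tz":0,"yaw":-6},{"tx":15,"ty":16.7,"tz":0,"yaw":-8.8},{"tx":19,"ty":21.2,"tz":0,"yaw":-8.8},{"tx":22.5,"ty":25.2,"tz":0,"yaw":-8.8},{"tx":25.2,"ty":28.2,"tz":0,"yaw":-8.8},{"tx":25.2,"ty":28.2,"tz":0,"yaw":-8.8}]'
python3 -m crank '[{"tx":0,"ty":0,"tz":0,"yaw":0},{"tx":0,"ty":0,"tz":0,"yaw":0}]'
python3 -c "
from h import *
plan(561.7,352.7,-36.5,175.5)
c=imaging.camera('wrist');cv2.imwrite('pics/w8.png',c['pixels'])"
```

```text
t: 19.95
tcp_pos: [562.8, 352.6, 287.5]
tool_rot: [-0.002, 0.312, 0.95, -0.0]
ft_force: [-0.2, -0.7, -2.4]
width: 0.699
grasp_force: 35.0
t: 20.2
tcp_pos: [565.1, 346.4, 289.4]
tool_rot: [-0.0, 0.317, 0.949, -0.001]
ft_force: [0.5, -0.3, -0.6]
width: 0.698
grasp_force: 35.0
t 20.2 at [565.1 346.4 289.4] t cm [ 0.65  0.32 11.39] yaw -0.4 (or +-180) q [-0.83  0.71  0.32  1.6  -0.27  0.88  0.52] w 0.698 f [ 0.5 -0.3 -0.6] g 35.0
```

View pics/w8.png

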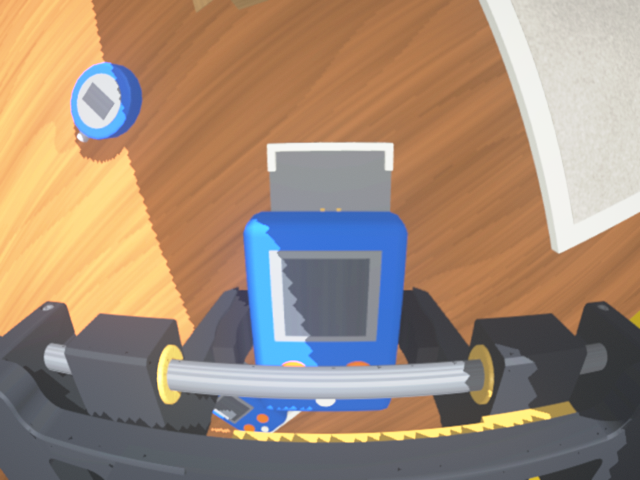

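Wrist view: the cradle's far rim runs over columns 267–393 at row 144, and the timer is centred at column 326. The cradle is +6 mm in x and +3 mm in y from the tool, and the timer sits 3 mm forward in the grip. So tx +0.3, ty +0.3, then lower.

```bash
python3 -m crank '[{"tx":0.3,"ty":0.3,"tz":4,"yaw":0},{"tx":0.3,"ty":0.3,"tz":7.5,"yaw":0},{"tx":0.3,"ty":0.3,"tz":10,"yaw":0},{"tx":0.3,"ty":0.3,"tz":11.4,"yaw":0},{"tx":0.3,"ty":0.3,"tz":11.4,"yaw":0},{"tx":0.3,"ty":0.3,"tz":11.4,"yaw":0},{"tx":0.3,"ty":0.3,"tz":11.4,"yaw":0}]'
python3 -m crank '[{"tx":0,"ty":0,"tz":0,"yaw":0},{"tx":0,"ty":0,"tz":0,"yaw":0},{"tx":0,"ty":0,"tz":0,"yaw":0},{"tx":0,"ty":0,"tz":0,"yaw":0}]' 0.92
python3 -m crank '[{"tx":0,"ty":0,"tz":-2,"yaw":0},{"tx":0,"ty":0,"tz":-6,"yaw":0},{"tx":0,"ty":0,"tz":-10,"yaw":0},{"tx":0,"ty":0,"tz":-14,"yaw":0},{"tx":0,"ty":0,"tz":-18,"yaw":0},{"tx":0,"ty":0,"tz":-20,"yaw":0},{"tx":0,"ty":0,"tz":-20,"yaw":0}]'
python3 -m crank '[{"tx":4,"ty":4,"tz":-2,"yaw":0},{"tx":8,"ty":8,"tz":-3,"yaw":0},{"tx":12,"ty":12,"tz":-3,"yaw":0},{"tx":16,"ty":16,"tz":-3,"yaw":0},{"tx":19,"ty":19,"tz":-3,"yaw":0},{"tx":22,"ty":22,"tz":-3,"yaw":0},{"tx":22,"ty":22,"tz":-3,"yaw":0}]'
python3 - <<'E'
from h import *
c=imaging.camera('top');cv2.imwrite('pics/top2.png',cv2.resize(c['pixels'][130:360,80:540],(800,400),interpolation=cv2.INTER_CUBIC))
hsv=cv2.cvtColor(c['pixels'],cv2.COLOR_BGR2HSV); b=cv2.inRange(hsv,(98,90,25),(150,255,255)); b=cv2.morphologyEx(b,cv2.MORPH_CLOSE,np.ones((5,5)))
for n,u,v,z in [('ts',337,214,14),('tm',240,218,15),('tl',165,254,18),('sw1',420,222,12),('sw2',195,333,12)]:
    o=blob(b,u,v); m=cv2.erode(o,np.ones((7,7)))>0
    K=c['intrinsics'];vv,uu=np.nonzero(m);d=c['z_map'][vv,uu]
    P=np.stack([(uu-K[0,2])*d/K[0,0],-(vv-K[1,2])*d/K[1,1],-d],-1)@c['T'][:3,:3].T+c['T'][:3,3]
    k=np.linalg.lstsq(np.c_[P[:,:2],np.ones(len(P))],P[:,2],rcond=None)[0]
    print(n,rect(c,o,z),'z',np.median(P[:,2]).round(1),'tilt',k[:2].round(3))
plan(0,0,0,0)
E
```

```text
t: 21.12
tcp_pos: [564.5, 352.6, 176.8]
tool_rot: [0.0, 0.316, 0.949, 0.0]
ft_force: [0.6, -0.1, -2.8]
width: 0.701
grasp_force: 35.0
t: 21.62
tcp_pos: [564.3, 352.5, 176.2]
tool_rot: [0.0, 0.315, 0.949, 0.0]
ft_force: [0.1, -0.2, 0.3]
width: 0.918
grasp_force: 0.0
t: 22.5
tcp_pos: [564.5, 352.6, 377.8]
tool_rot: [0.001, 0.315, 0.949, 0.001]
ft_force: [0.6, 0.4, -1.0]
width: 0.919
grasp_force: 0.0
t: 23.38
tcp_pos: [517.0, 663.7, 401.5]
tool_rot: [-0.002, 0.313, 0.95, -0.002]
ft_force: [0.8, -0.9, -1.3]
width: 0.92
grasp_force: 0.0
ts [662.1 -49.2  55.1  35.8  37.8] z 21.9 tilt [-0.067  0.004]
tm [652.4 183.3  72.7  50.4  10.3] z 24.5 tilt [-1.783 -3.714]
tl [565.7 351.9  93.3  66.6 -36.8] z 28.4 tilt [-0.006  0.011]
sw1 [ 640.8 -247.6   60.9   57.8  -72.2] z 20.3 tilt [-2.24   2.277]
sw2 [377.2 274.8  57.4  57.1 -88.1] z 21.1 tilt [ 0.271 -3.391]
t 23.43 at [518.6 661.4 402.3] t cm [  2.1  -83.86  40.58] yaw -36.7 (or +-180) q [-1.09  0.94  0.34  0.86 -0.28  1.38  0.1 ] w 0.916 f [ 0.7 -1.2  0.3] g 0.0
```

View pics/top2.png

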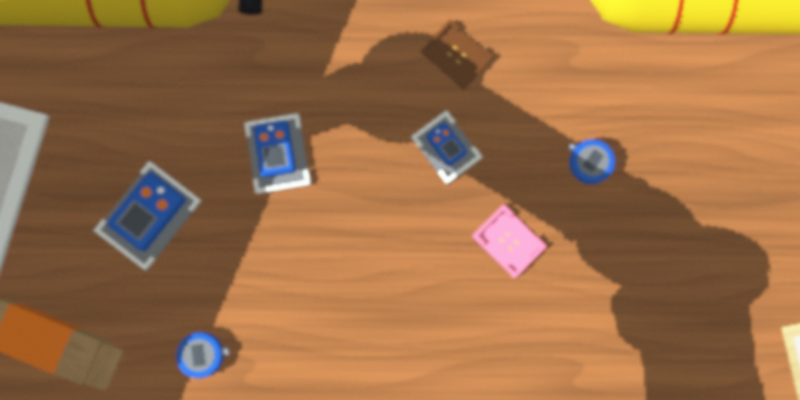

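The crop shows all three timers inside their rims. Their tops are at 22, 24.5 and 28 mm, as expected when lying flat on the floor, with offsets under 5 mm. The stopwatches have not moved.

```bash
python3 -c "
from workcell import ctrl
print(ctrl.close_job())"
```

```text
the job is handed in; nothing more can be done
None
```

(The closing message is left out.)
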